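# Select the blue solvent line and start the pump

## Robot

A 6-joint arm with a two-finger parallel gripper is mounted at the origin on the work surface. World frame = base frame: x ahead of the robot, y to its left, z up, the work surface at z = 0. Lengths are in m, angles in rad, forces in N, time in s.
With the tool pointing down it reaches from about 0.35 to 0.725 m from the base axis. Payload 6 kg.
Tool frame: the origin (TCP) lies on the centre line of the jaws, within the pads' length; the fingertips stand 25 mm ahead of it and the grasp point (between the pads) lies 6 mm ahead of it; y points along the fingers, x is the direction in which the jaws open and shut, and the axes are right-handed (so a half turn about y gives the same grasp; the last joint's range is limited). The gripper opens to 85 mm and grips with 20 to 120 N. Pads are 22 mm wide; open, the fingers measure 114 mm over their backs; the gripper's body (76 mm by 85 mm) begins 54 mm behind the grasp point. The pads swing forward as they close: fully open they stand 13 mm farther back than shut.
Start: joints at [-1.014, 0.04, 0.085, 0, -1.615, -0.334], TCP at [0.133, -0.585, 0.256] pointing down, gripper open.
Joint ranges: [-2.56, 2.56], [-1.29, 2.01], [-1.08, 1.49], [-3.29, 1.98], [-2.81, -0.18], [-2.99, 2.99]. Speed limits (rad/s): [2.57, 2.57, 3.01, 3.14, 3.14, 3.14].

## Interface

Orientations are given as a unit quaternion [x, y, z, w].
In Python, from rig import bot gives the robot as it stands.
- The arm moves only by the tool step_arm, never from a script. Its argument "commands" is a list of rows, each a list of 2 entries, a list of its own where there are three numbers: the shift along the tool's x, y, z in cm, then the turn, a rotation vector about the tool's x, y, z in degrees. A call has 1 to 12 rows; each row is the pose to reach, as a shift and turn from the pose commanded when the call began, along the tool's axes at that moment; what a row does not reach only later rows make up. A row lasts 1/8 s, in which the tool goes at most 62.5 mm and 10.7 degrees, less where a joint would pass 70% of its speed; a pose out of reach is approached as far as the arm can. A call with a gripper value outside its range is refused whole. "jaw" is the opening, from -1 (shut) to 1 (fully open), set as the call begins (left out, the last holds). The fingers move at their own pace and stop on an object; the grip force is fixed at half the most. Time passes only in rows, so rows that repeat a pose let the fingers close. It gives the time, the measured TCP pose, the force and the opening at its end, in the units of the state.
- bot.get_obs(): the state, without advancing time (a new reading comes with each control period).
- bot.grab_frame(name): name is "side" or "top"; returns a dict with "frame" (400x640x3 uint8, blue, green, red), "vfov" (degrees; the focal length in pixels is half the picture's height over the tangent of half this angle, whatever the lens; pixels are square), "cx", "cy" (the principal point, pixels), "R" (3x3) and "t" (3): a world point X has camera coordinates R X + t. Camera axes: x right, y down, z forward; pixel columns grow to the right and rows downward; lengths in m; the calibration is good to about 2 mm. A picture is of the moment at which its call begins. There is no depth.
- bot.hand_in(): hands the job in, once; it reports no verdict.
The state is a dict: "t": time; "joints": joint angles; "dq": joint speeds; "joint_torque": joint torques, N m; "tcp_pos": TCP position; "eef_rot": TCP orientation; "force": force on the tool from outside, world axes, zero at the start; "wrist_torque": the same for the moment, N m; "finger_gap": finger opening in m.
Only numpy, scipy, OpenCV 4.12 (cv2) and the standard library are available. Lean on these libraries where they do the work, as an engineer would, in place of code of your own. Each camera call takes 0.05 s, during which the arm holds its last target. There are 200 camera calls.

## Task

With a fingertip, gently push the orange selector arm round until it points squarely at the blue port, and leave it there. Then press the green start button on the pump box all the way down and let it come back up; do not press it before the arm is on blue. Push and press only: pinch and lift nothing, and leave the bottles and glassware where they stand.

Things in the scene. Friction and masses are not known exactly. Their poses are not given: they have to be found in the camera images.
- hub (a point): solvent selector: fixed white square module 220 x 220 mm, 40 mm high (flat top at z = 0.040), with a grey turret (radius 45 mm, top at z = 0.068) in its middle. This point is on the vertical turning axis of the selector arm, at the mid-height of the arm (z = 0.083). Its axes are the module's, which stands turned by up to 0.4 rad from square to the table: -x towards the module's front, z up.
- selector (a joint): angle of the orange selector arm in rad, seen from above counter-clockwise positive; 0 when the arm points along the module's own -x axis; it stops at -2.75 and +2.75. The arm turns stiffly (about 2 N pushed at the post) and stays where it is left. It starts within 0.45 of 0, pointing at no port. The four ports lie at -2.1, -1.15, 1.15 and 2.1; which colour is at which changes.
- pointer_tip (a point): tip of the orange selector arm, 75 mm from the turning axis, at the arm's mid-height. The arm is a bar 14 mm wide, spanning z = 0.076 to 0.090, and overhangs the turret; below its outer part there is free space down to the module's top at z = 0.040, apart from the ports. Axes turn with the arm: -x points outwards along the arm, z up.
- post (a point): upright round orange finger post on the arm: radius 7 mm, standing 62 mm from the turning axis, from the arm up to z = 0.122; this point is on its axis at z = 0.106. A finger pushes on its side.
- blue_port (a point): top centre of the blue port, a fixed round fitting (radius 16 mm, upper part 10 mm) 92 mm from the arm's turning axis, on the module's top from z = 0.040 to 0.060, so lower than the arm. The arm points at it when its centre line passes over it.
- pump: fixed white pump control box 100 x 100 x 55 mm; origin at the centre of its underside.
- start_top (a point): centre of the top of the round green start button (radius 16 mm) on the pump box; the button is pressed straight down.
- start (a joint): travel of the green start button in m: 0 up, 0.006 fully down; a spring of about 5 N at full travel lifts it again.
- amber: loose amber bottle with grey cap, radius 36 mm, about 150 mm high; origin at the centre of its underside. Leave alone.
- beaker: loose clear beaker, radius 33 mm, 80 mm high; origin at the centre of its underside. Leave alone.
- vial: loose small clear vial with white cap, radius 13 mm, 45 mm high; origin at the centre of its underside. Leave alone.
- jar: loose clear jar with red cap, radius 28 mm, 70 mm high; origin at the centre of its underside. Leave alone.

How it is judged:
By the outcome, as a careful person would: the job done as asked, in the order asked, and still so for the second after the job is handed in, with the robot touching nothing.
It also fails if it takes over 48 s, if anything falls off the work surface, if the arm or the gripper's body presses on something with over 40 N, if the wrist force passes 120 N, or if a joint passes its speed limit or range.

## Working session

There is one attempt and no reset: what is moved stays moved. The work goes in short steps, Python scripts to look and compute and a tool call to move; the robot and the scene stay as the last step left them, time stands still between calls to the robot, and variables do not carry over. Pictures are saved under pics/ and viewed, about 8 in all and at most 12, crops included, and the job is handed in when it is done.

Besides the shell and the picture viewer there is one more tool, called by a JSON object that holds its "api" and its "payload". step_arm: Moves the arm, as the interface text tells. Its arguments: {"type":"object","properties":{"commands":{"type":"array","items":{"type":"array"}},"jaw":{"type":"number"}},"required":["commands"]}

```bash
mkdir -p pics; cat > h.py <<'E'
import numpy as np, cv2
from rig import bot
def grab(n,save=None):
    f=bot.grab_frame(n)
    if save: cv2.imwrite('pics/'+save,f['frame'])
    return f
def ray(f,u,v):
    F=200/np.tan(np.radians(f['vfov'])/2); R=np.array(f['R']);t=np.array(f['t'])
    return -R.T@t, R.T@np.array([(u-f['cx'])/F,(v-f['cy'])/F,1])
def onz(f,u,v,z):
    c,d=ray(f,u,v); return c+d*(z-c[2])/d[2]
def proj(f,X):
    F=200/np.tan(np.radians(f['vfov'])/2); p=np.array(f['R'])@np.array(X)+np.array(f['t'])
    return F*p[0]/p[2]+f['cx'],F*p[1]/p[2]+f['cy']
E
python3 - <<'E'
from h import *
for n in('top','side'):
    f=grab(n,n+'0.png'); print(n,f['vfov'],f['cx'],f['cy'],ray(f,320,200))
print(bot.get_obs())
E
```

```text
top 55.45105557924328 318.7187232104899 195.1394828595097 (array([0.54561301, 0.05178501, 0.93880177]), array([ 0.06406921, -0.02112342, -0.99780931]))
side 57.25268040651503 318.3893898906423 197.87671596009812 (array([0.50608317, 0.72831136, 0.6900203 ]), array([ 0.08468191, -0.76227273, -0.64173371]))
{'t': 0.1, 'joints': array([-1.01426159e+00,  4.08191079e-02,  8.38768474e-02, -4.11452410e-04,
       -1.61553446e+00, -3.33726586e-01]), 'dq': array([-0.00126257,  0.00017813,  0.00128745, -0.00014834,  0.00122653,
        0.00110553]), 'joint_torque': array([-4.44740639e-03, -3.69342649e+01,  3.48282588e+01,  6.95185974e+00,
       -4.57537230e-03, -4.78398164e-06]), 'tcp_pos': array([ 0.13260813, -0.5848855 ,  0.2553213 ]), 'eef_rot': array([ 0.4407969 ,  0.55282643, -0.55215588, -0.44181999]), 'force': array([ 0.65811502, -0.3642217 ,  0.50194551]), 'wrist_torque': array([0.03473168, 0.01267992, 0.01543865]), 'finger_gap': 0.08513252007318678}
```

View pics/top0.png

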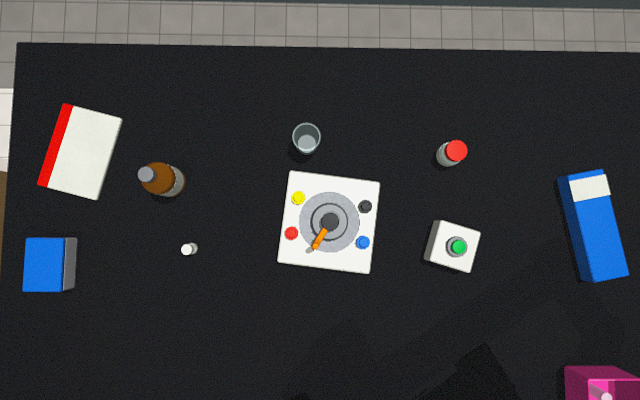

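View pics/side0.png

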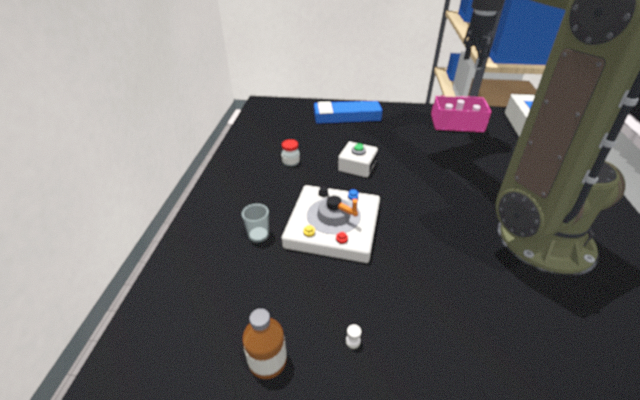

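The top view shows the module centred at about (328,222), with the arm pointing down-left and the post/tip near (315,245). Blue port is at (363,242), black at (365,207), red at (291,233), yellow at (298,198), and the green button at (459,247). In the top view +x is up and +y is left.

```bash
cat > m.py <<'E'
from h import *
B=dict(blue=((100,130,60),(125,255,255)),red=((0,150,80),(5,255,255)),yellow=((24,120,100),(34,255,255)),green=((50,100,50),(85,255,255)),orange=((6,150,120),(20,255,255)))
def cents(f,win,names):
    hsv=cv2.cvtColor(f['frame'],cv2.COLOR_BGR2HSV); o={}
    x0,y0,x1,y1=win
    for k in names:
        m=cv2.inRange(hsv,*B[k]); mm=np.zeros_like(m); mm[y0:y1,x0:x1]=m[y0:y1,x0:x1]
        n,l,s,c=cv2.connectedComponentsWithStats(mm)
        if n>1:
            i=1+np.argmax(s[1:,4]); o[k]=(c[i],s[i],l==i)
    return o
E
python3 - <<'E'
from m import *
f=grab('top'); o=cents(f,(270,160,490,285),B); g=grab('side'); q=cents(g,(270,130,390,270),B)
for k in o: print(k,o[k][0],o[k][1], q[k][0] if k in q else None,q[k][1] if k in q else None)
zs=dict(blue=.058,red=.058,yellow=.058)
P={k:onz(f,*o[k][0],z)[:2] for k,z in zs.items()}
Q={k:onz(g,*q[k][0],.055)[:2] for k in zs if k in q}
print(P,Q)
# similarity fit: world=hub+R(yaw)*p, yaw, hub
A=dict(blue=1.15,red=-1.15,yellow=-2.1)
for S in(P,Q):
  loc=np.array([[-.092*np.cos(A[k]),-.092*np.sin(A[k])] for k in S]);W=np.array([S[k] for k in S])
  a=loc-loc.mean(0);b=W-W.mean(0)
  yaw=np.arctan2((a[:,0]*b[:,1]-a[:,1]*b[:,0]).sum(),(a*b).sum())
  R=np.array([[np.cos(yaw),-np.sin(yaw)],[np.sin(yaw),np.cos(yaw)]])
  hub=W.mean(0)-R@loc.mean(0); print('yaw',yaw,'hub',hub,'res',W-(loc@R.T+hub), 'bluedir',yaw+np.pi+1.15)
# green by triangulation
def tri(u,v):
    (c1,d1),(c2,d2)=ray(f,*u),ray(g,*v); s=np.linalg.lstsq(np.c_[d1,-d2],c2-c1,rcond=None)[0]
    a,b=c1+d1*s[0],c2+d2*s[1]; return (a+b)/2,np.linalg.norm(a-b)
print('green',tri(o['green'][0],q['green'][0]))
im=cv2.resize(f['frame'][160:285,270:490],None,fx=3.6,fy=3.6,interpolation=cv2.INTER_CUBIC)
im2=cv2.resize(g['frame'][130:270,270:400],None,fx=3.6,fy=3.6,interpolation=cv2.INTER_CUBIC)
cv2.imwrite('pics/c1.png',im[:, :420]);
z=np.zeros((504,420+468,3),np.uint8); z[:450,:420]=im[:,:420]; z[:,420:]=im2; cv2.imwrite('pics/c1.png',cv2.resize(z,None,fx=.9,fy=.9))
E
```

```text
blue [362.43382353 242.05147059] [356 236  14  13 136] [352.78481013 193.05063291] [349 188   9  11  79]
red [290.94074074 232.84444444] [285 227  13  13 135] [289.50675676 144.20945946] [281 139  18  12 148]
yellow [297.91176471 197.34558824] [292 191  13  14 136] [308.65853659 230.76829268] [304 226  10  10  82]
green [458.08280255 246.43312102] [451 240  15  14 157] [358.72340426 146.10638298] [355 142   8   8  47]
orange [319.11347518 237.89361702] [312 227  16  23 141] [348.336 207.848] [338 200  19  15 125]
{'blue': array([ 0.50609967, -0.06558098]), 'red': array([0.52572777, 0.09932485]), 'yellow': array([0.60778945, 0.08441606])} {'blue': array([ 0.50311071, -0.06536237]), 'red': array([ 0.72143842, -0.30105955]), 'yellow': array([0.60474825, 0.09392297])}
yaw -0.1203172780123791 hub [0.55286438 0.01195737] res [[ 6.23639500e-04  1.31812706e-03]
 [ 9.33490011e-05 -5.10441674e-04]
 [-7.16988501e-04 -8.07685383e-04]] bluedir 4.171275375577414
yaw -2.731223646368787 hub [ 0.59042772 -0.07037779] res [[-0.08827631 -0.08697958]
 [ 0.0630487  -0.16867235]
 [ 0.02522761  0.25565193]] bluedir 1.5603690072210061
green (array([ 0.49642385, -0.28126082,  0.07419549]), np.float64(0.004784656849790544))
```

View pics/c1.png

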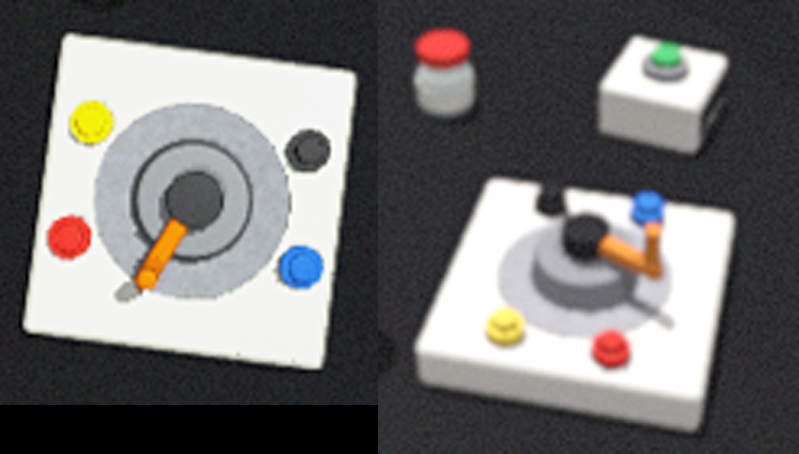

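Blue sits at about +1.15 (rms fit about 1 mm), so the post has to move counter-clockwise. Post top is near pixel (315,245). Next I'll work out the start geometry.

```bash
cat >> h.py <<'E'
from scipy.spatial.transform import Rotation as Ro
HUB=np.array([.553,.012]);YAW=-.120
def cmd(p,yawy=None):
    "shift(cm)/turn(deg) in tool axes to reach p with tool down and tool-y at world heading yawy"
    o=bot.get_obs(); R=Ro.from_quat(o['eef_rot'])
    s=R.inv().apply(np.array(p)-o['tcp_pos'])*100
    if yawy is None: return s,None
    y=np.array([np.cos(yawy),np.sin(yawy),0]);z=np.array([0,0,-1.]);x=np.cross(y,z)
    return s,(R.inv()*Ro.from_matrix(np.c_[x,y,z])).as_rotvec(degrees=True)
def postpt(sel,dtan=0,r=.062,z=.106):
    a=YAW+np.pi+sel; return np.r_[HUB+r*np.array([np.cos(a),np.sin(a)])+dtan*np.array([-np.sin(a),np.cos(a)]),z]
E
python3 - <<'E'
from m import *
f=grab('top'); o=cents(f,(300,210,345,260),['orange'])['orange']
v,u=np.nonzero(o[2]); uv=np.c_[u,v]; i=v>v.max()-7; pt=uv[i].mean(0)
for q in((315.4,245.5),pt):
    P=onz(f,*q,.122)[:2]; d=P-HUB; print(q,P,np.linalg.norm(d),'sel',np.arctan2(d[1],d[0])-YAW-np.pi+2*np.pi)
print('green',onz(f,458.1,246.4,.070), onz(f,458.1,246.4,.074))
st=bot.get_obs(); M=Ro.from_quat(st['eef_rot']).as_matrix(); print(M.round(3), 'yawy',np.arctan2(M[1,1],M[0,1]))
E
```

```text
(315.4, 245.5) [0.50080151 0.04340269] 0.06091642408173706 sel 5.861589088398975
[314.92105263 245.44736842] [0.50090423 0.04442449] 0.06136217770043503 sel 5.846456747101556
green [ 0.49866695 -0.28279204  0.07      ] [ 0.49888309 -0.28125163  0.074     ]
[[-0.221 -0.    -0.975]
 [ 0.975  0.001 -0.221]
 [ 0.001 -1.     0.   ]] yawy 1.9257018630126124
```

Tool y is the down axis and z is horizontal. I'll fix the helper, then push with the +z face, turning with the post.

```bash
python3 - <<'E'
s=open('h.py').read()
a=s.index('    y=np.array([np.cos(yawy)'); b=s.index('def postpt')
s=s[:a]+'''    z=np.array([np.cos(yawy),np.sin(yawy),0]);y=np.array([0,0,-1.]);x=np.cross(y,z)
    return s,(R.inv()*Ro.from_matrix(np.c_[x,y,z])).as_rotvec(degrees=True)
'''+s[b:]
open('h.py','w').write(s.replace('tool-y at','tool-z at'))
E
python3 -c "
from h import *
p=postpt(-.43,-.040,z=.2); print(p,*cmd(p,YAW-.43+1.5*np.pi))"
```

```text
[0.52105097 0.07850759 0.2       ] [ 56.12591991   5.62303839 -52.54947238] [ 1.29743443e-02 -4.57217626e+01  4.74527364e-02]
```

{"api": "step_arm", "payload": {"commands": [[[28, 0, -26], [0, -23, 0]], [[28, 0, -26], [0, -23, 0]], [[28, 0, -26], [0, -23, 0]], [[28, 0, -26], [0, -23, 0]], [[28, 0, -26], [0, -23, 0]], [[28, 0, -26], [0, -23, 0]], [[56, 0, -52.5], [0, -45.7, 0]], [[56, 0, -52.5], [0, -45.7, 0]], [[56, 0, -52.5], [0, -45.7, 0]], [[56, 0, -52.5], [0, -45.7, 0]], [[56, 0, -52.5], [0, -45.7, 0]], [[56, 0, -52.5], [0, -45.7, 0]]], "jaw": -1}}

```text
t: 1.75
tcp_pos: [0.5126, 0.064, 0.2566]
eef_rot: [0.192, 0.681, -0.68, -0.192]
force: [0.9, 0.0, 0.3]
finger_gap: 0.0001
```

{"api": "step_arm", "payload": {"commands": [[[0, 0, 0], [0, 0, 0]], [[0, 0, 0], [0, 0, 0]]]}}

```text
t: 2.0
tcp_pos: [0.5118, 0.0618, 0.2561]
eef_rot: [-0.192, -0.68, 0.681, 0.192]
force: [0.2, 0.7, 0.1]
finger_gap: 0.0004
```

```bash
python3 -c "
from h import *
p=postpt(-.43,-.040,z=.126); print(p,*cmd(p,YAW-.43+1.5*np.pi)); print(bot.get_obs())
g=grab('side'); cv2.imwrite('pics/s2.png',cv2.resize(g['frame'][60:280,240:460],None,fx=2.5,fy=2.5))"
```

```text
[0.52105097 0.07850759 0.126     ] [ 0.07691983 13.00727444 -1.9148139 ] [-0.03972622  0.01026994  0.01752303]
{'t': 2.0, 'joints': array([ 5.11361875e-01, -1.85390759e-01, -1.29278200e-01,  7.13201837e-05,
       -1.62766334e+00, -1.06117860e+00]), 'dq': array([-0.02123386, -0.03034221, -0.00416304,  0.00068379,  0.00059366,
       -0.00185222]), 'joint_torque': array([ 7.59491790e-01, -2.40059119e+01,  3.45553279e+01,  6.79407299e+00,
        4.44404734e-02, -1.56186428e-02]), 'tcp_pos': array([0.51178229, 0.06183571, 0.25608575]), 'eef_rot': array([-0.19178104, -0.68034798,  0.68076111,  0.19212231]), 'force': array([0.16307296, 0.73466288, 0.14579157]), 'wrist_torque': array([-0.05478669,  0.00382806,  0.01190296]), 'finger_gap': 0.00037557281739268117}
```

View pics/s2.png

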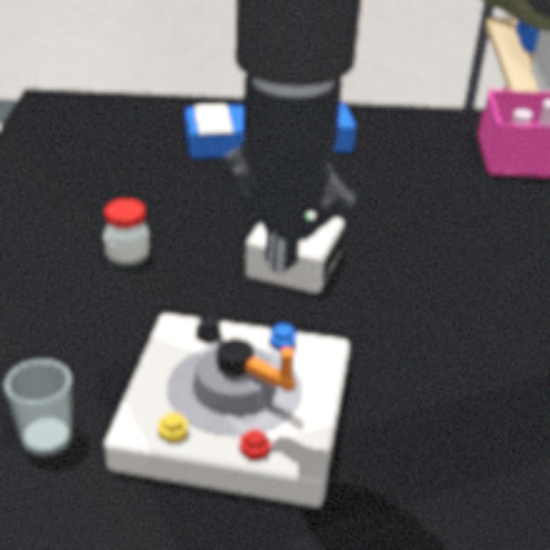

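{"api": "step_arm", "payload": {"commands": [[[0, 0, -1.9], [0, 0, 0]], [[0, 0, -1.9], [0, 0, 0]], [[0.1, 6, -1.9], [0, 0, 0]], [[0.1, 11, -1.9], [0, 0, 0]], [[0.1, 13, -1.9], [0, 0, 0]], [[0.1, 13, -1.9], [0, 0, 0]], [[0.1, 13, -1.9], [0, 0, 0]]]}}

```text
t: 2.92
tcp_pos: [0.5217, 0.0785, 0.1281]
eef_rot: [0.193, 0.681, -0.68, -0.191]
force: [-0.2, 0.3, 1.4]
finger_gap: -0.0002
```

```bash
python3 - <<'E'
from m import *
print(bot.get_obs()['force'])
print(cmd(postpt(-.43,-.021,z=.126),YAW-.43+1.5*np.pi))
# orbit rows from dtan=-.021 pose at sel=-.43, per 6deg, contact face offset const
R0=None
a0=-.43
def pose(s):
    p=postpt(s,-.021,z=.126); h=YAW+s+1.5*np.pi; z=np.array([np.cos(h),np.sin(h),0]);y=np.array([0,0,-1.]);return p,np.c_[np.cross(y,z),y,z]
p0,R0=pose(a0)
for i in range(1,13):
    p,R=pose(a0+np.radians(6*i)); print(i,6*i,(R0.T@(p-p0)*100).round(2))
g=grab('side'); t=grab('top')
z=np.hstack([cv2.resize(g['frame'][130:270,270:400],(390,420)),cv2.resize(t['frame'][160:285,265:385],(400,420))]); cv2.imwrite('pics/c3.png',z)
E
```

```text
[-0.16167133  0.27624827  1.37131617]
(array([0.0515626 , 0.2021819 , 1.93494626]), array([ 0.09784103, -0.03286676, -0.09377327]))
1 6 [0.19 0.   0.66]
2 12 [0.3  0.   1.33]
3 18 [0.35 0.   2.02]
4 24 [0.32 0.   2.7 ]
5 30 [0.22 0.   3.38]
6 36 [0.05 0.   4.05]
7 42 [-0.19  0.    4.69]
8 48 [-0.49  0.    5.3 ]
9 54 [-0.86  0.    5.88]
10 60 [-1.28  0.    6.42]
11 66 [-1.76  0.    6.91]
12 72 [-2.29  0.    7.35]
```

View pics/c3.png

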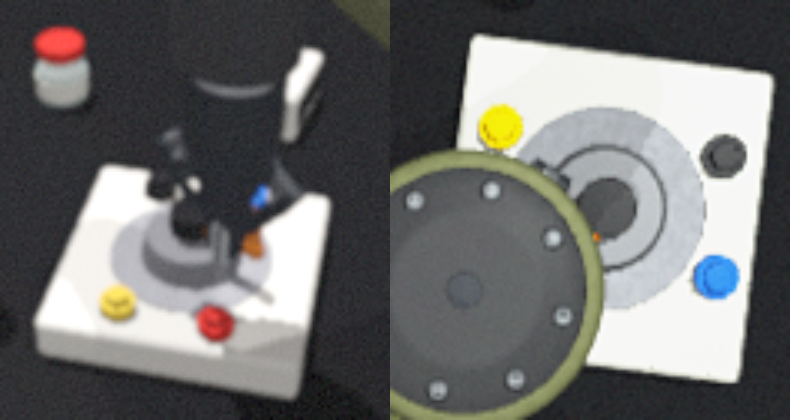

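The fingertip stands beside the post on its +y side (side view about (235,240) in the crop). Nothing has been touched yet. Now I'll close in and orbit.

{"api": "step_arm", "payload": {"commands": [[[0, 0.2, 0.7], [0, 0, 0]], [[0, 0.2, 1.4], [0, 0, 0]], [[0, 0.2, 1.9], [0, 0, 0]], [[0, 0.2, 1.9], [0, 0, 0]]]}}

```text
t: 3.52
tcp_pos: [0.5109, 0.062, 0.1245]
eef_rot: [0.192, 0.681, -0.68, -0.192]
force: [-0.4, 0.7, -0.7]
finger_gap: 0.0005
```

{"api": "step_arm", "payload": {"commands": [[[0.19, 0, 0.66], [0, -6, 0]], [[0.3, 0, 1.33], [0, -12, 0]], [[0.35, 0, 2.02], [0, -18, 0]], [[0.32, 0, 2.7], [0, -24, 0]], [[0.22, 0, 3.38], [0, -30, 0]], [[0.05, 0, 4.05], [0, -36, 0]], [[-0.19, 0, 4.69], [0, -42, 0]], [[-0.49, 0, 5.3], [0, -48, 0]], [[-0.86, 0, 5.88], [0, -54, 0]], [[-1.28, 0, 6.42], [0, -60, 0]], [[-1.76, 0, 6.91], [0, -66, 0]], [[-1.76, 0, 6.91], [0, -66, 0]]]}}

```text
t: 5.03
tcp_pos: [0.4899, -0.0059, 0.1243]
eef_rot: [-0.209, 0.676, -0.675, 0.209]
force: [0.9, -0.2, -0.3]
finger_gap: 0.0001
```

```bash
python3 - <<'E'
from m import *
o=bot.get_obs(); print(o['tcp_pos'],o['force'])
for s in(.72,.85,1.0,1.05): print(s,cmd(postpt(s,-.021,z=.126),YAW+s+1.5*np.pi))
g=grab('side'); t=grab('top')
z=np.hstack([cv2.resize(g['frame'][130:270,270:400],(390,420)),cv2.resize(t['frame'][160:285,265:385],(400,420))]); cv2.imwrite('pics/c4.png',z)
E
```

```text
[ 0.48994557 -0.00586762  0.12425417] [ 0.92729408 -0.23123012 -0.33303796]
0.72 (array([-0.01298439, -0.17458228, -0.01437432]), array([0.00592273, 0.00481375, 0.00156756]))
0.85 (array([ 0.20700007, -0.17466118,  0.80705891]), array([ 6.01627379e-03, -7.44363758e+00,  1.18037653e-03]))
1.0 (array([ 0.32605702, -0.17475858,  1.7807858 ]), array([ 6.10343224e-03, -1.60380045e+01,  7.28124787e-04]))
1.05 (array([ 0.33314682, -0.1747922 ,  2.10797445]), array([ 6.12751836e-03, -1.89027935e+01,  5.76059900e-04]))
```

View pics/c4.png

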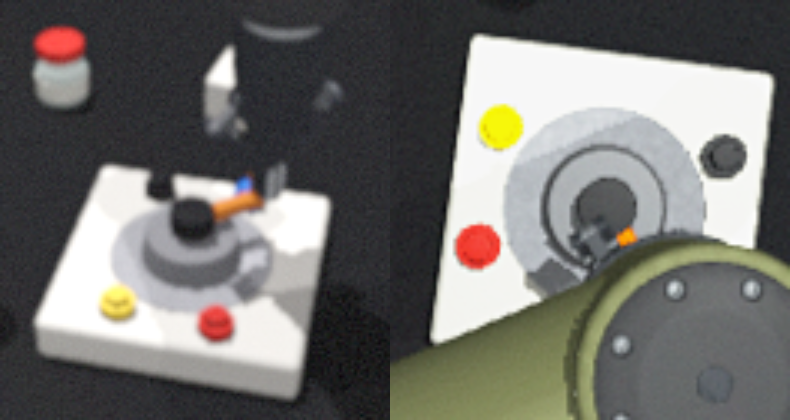

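The arm is following (orange points right of down in the top crop, towards blue). I'll push to nominally 1.05, back off and look.

{"api": "step_arm", "payload": {"commands": [[[0.21, 0, 0.8], [0, -7.4, 0]], [[0.29, 0, 1.3], [0, -12, 0]], [[0.33, 0, 1.8], [0, -16, 0]], [[0.33, 0, 2.1], [0, -19, 0]], [[0.33, 0, 2.1], [0, -19, 0]]]}}

```text
t: 5.75
tcp_pos: [0.499, -0.0248, 0.1242]
eef_rot: [-0.318, 0.632, -0.632, 0.317]
force: [-0.5, 0.0, -0.0]
finger_gap: -0.0
```

{"api": "step_arm", "payload": {"commands": [[[0, 0, -2], [0, 0, 0]], [[0, 0, -4], [0, 0, 0]], [[0, -6, -4], [0, 0, 0]], [[0, -12, -8], [0, 0, 0]], [[0, -12, -14], [0, 0, 0]], [[0, -12, -18], [0, 0, 0]], [[0, -12, -18], [0, 0, 0]], [[0, -12, -18], [0, 0, 0]]]}}

```text
t: 6.75
tcp_pos: [0.3546, 0.0824, 0.2445]
eef_rot: [-0.318, 0.632, -0.632, 0.318]
force: [-0.1, -0.2, -0.7]
finger_gap: -0.0
```

```bash
cat > look.py <<'E'
from m import *
import sys
o=bot.get_obs(); print(o['t'],o['tcp_pos'],o['force'])
g=grab('side'); t=grab('top')
c=cents(t,(300,190,375,265),['orange','blue'])
for k in c: print(k,c[k][:2])
if 'orange' in c:
    v,u=np.nonzero(c['orange'][2]); X=np.array([onz(t,a,b,.09)[:2] for a,b in zip(u,v)])
    # post top = farthest pixels, on z=.122
    X2=np.array([onz(t,a,b,.122)[:2] for a,b in zip(u,v)]); d=np.linalg.norm(X2-HUB,axis=1)
    P=X2[d>d.max()-.012].mean(0); q=P-HUB
    print('post sel',(np.arctan2(q[1],q[0])-YAW-np.pi)%(2*np.pi),np.linalg.norm(q))
b=onz(t,*c['blue'][0],.058)[:2]-HUB if 'blue' in c else [0,1]; print('blue sel',(np.arctan2(b[1],b[0])-YAW-np.pi)%(2*np.pi))
z=np.hstack([cv2.resize(g['frame'][130:270,270:400],(390,420)),cv2.resize(t['frame'][160:285,265:385],(400,420))]); cv2.imwrite('pics/'+sys.argv[1],z)
E
python3 look.py c5.png
```

```text
6.75 [0.35462316 0.08242884 0.24449534] [-0.05608221 -0.24207503 -0.74582465]
orange (array([344.67692308, 234.19230769]), array([335, 225,  21,  18, 130], dtype=int32))
blue (array([362.48148148, 242.05925926]), array([356, 236,  14,  13, 135], dtype=int32))
post sel 0.98326520664871 0.06145121058168914
blue sel 1.1475181161423746
```

View pics/c5.png

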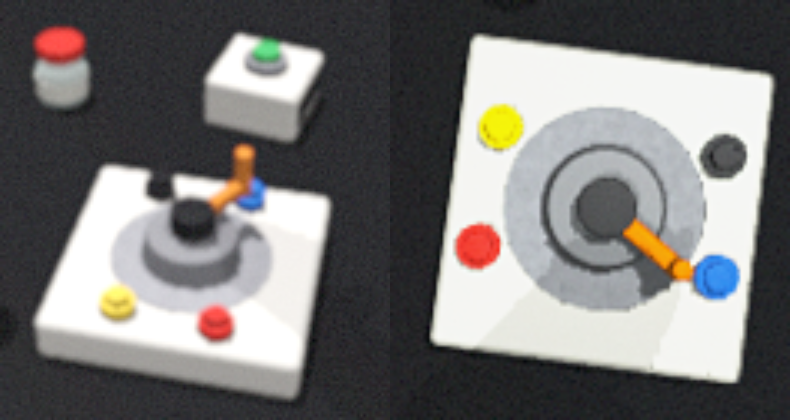

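Arm reads 0.983 against blue at 1.148, so the contact offset is 16.9 mm. I need about 0.165 rad more.

```bash
python3 - <<'E'
from h import *
h=YAW+1.15+1.5*np.pi
for p in (postpt(1.15,-.045,z=.2),postpt(1.15,-.045,z=.125),postpt(1.15,-.0169,z=.125)): print(p,*cmd(p,h))
E
```

```text
[ 0.48250278 -0.01798569  0.2       ] [ 0.38551716  4.40634119 16.19649833] [ 3.87743707e-03 -5.66720530e+00  4.31812783e-02]
[ 0.48250278 -0.01798569  0.125     ] [ 0.37984887 11.90633904 16.19672574] [ 3.87743707e-03 -5.66720530e+00  4.31812783e-02]
[ 0.50659288 -0.0324521   0.125     ] [ 0.10236094 11.90604454 18.99299117] [ 3.87743707e-03 -5.66720530e+00  4.31812783e-02]
```

{"api": "step_arm", "payload": {"commands": [[[0.4, 4.4, 6], [0, -5.7, 0]], [[0.4, 4.4, 12], [0, -5.7, 0]], [[0.4, 4.4, 16.2], [0, -5.7, 0]], [[0.4, 4.4, 16.2], [0, -5.7, 0]], [[0.4, 9, 16.2], [0, -5.7, 0]], [[0.4, 11.9, 16.2], [0, -5.7, 0]], [[0.4, 11.9, 16.2], [0, -5.7, 0]], [[0.4, 11.9, 16.2], [0, -5.7, 0]]]}}

```text
t: 7.85
tcp_pos: [0.4829, -0.0176, 0.1269]
eef_rot: [0.348, -0.615, 0.615, -0.35]
force: [0.5, -0.0, 0.0]
finger_gap: -0.0002
```

```bash
python3 - <<'E'
from h import *
print(cmd(postpt(1.15,-.0169,z=.125),YAW+1.15+1.5*np.pi))
E
```

```text
(array([0.05784708, 0.19923803, 2.79709339]), array([-0.09950549,  0.12647556, -0.04687866]))
```

{"api": "step_arm", "payload": {"commands": [[[0, 0, 0.9], [0, 0, 0]], [[0, 0, 1.6], [0, 0, 0]], [[0, 0, 2.1], [0, 0, 0]], [[0, 0, 2.5], [0, 0, 0]], [[0, 0, 2.8], [0, 0, 0]], [[0, 0, 2.8], [0, 0, 0]]]}}

```text
t: 8.6
tcp_pos: [0.5065, -0.0318, 0.1252]
eef_rot: [0.349, -0.615, 0.615, -0.349]
force: [-1.3, -0.1, -0.5]
finger_gap: 0.0004
```

{"api": "step_arm", "payload": {"commands": [[[0, 0, -2], [0, 0, 0]], [[0, 0, -4], [0, 0, 0]], [[0, -6, -4], [0, 0, 0]], [[0, -12, -8], [0, 0, 0]], [[0, -12, -14], [0, 0, 0]], [[0, -12, -18], [0, 0, 0]], [[0, -12, -18], [0, 0, 0]], [[0, -12, -18], [0, 0, 0]]]}}

```text
t: 9.6
tcp_pos: [0.352, 0.0607, 0.2455]
eef_rot: [-0.349, 0.615, -0.615, 0.35]
force: [0.5, -0.2, -0.2]
finger_gap: 0.0001
```

```bash
python3 look.py c6.png; python3 - <<'E'
from m import *
# independent check: line from hub through bar pixels near the turret (z=.09), PCA
t=grab('top'); c=cents(t,(300,190,356,265),['orange'])['orange']; v,u=np.nonzero(c[2])
X=np.array([onz(t,a,b,.09)[:2] for a,b in zip(u,v)]); d=X-HUB; r=np.linalg.norm(d,axis=1)
for lo,hi in((0.015,.03),(.03,.045),(.045,.06)):
    k=(r>lo)&(r<hi); q=d[k].mean(0); print(lo,k.sum(),(np.arctan2(q[1],q[0])-YAW-np.pi)%(2*np.pi))
E
```

```text
9.6 [0.35199797 0.06070505 0.2455351 ] [ 0.47371568 -0.18461839 -0.18049243]
orange (array([346.93700787, 231.94488189]), array([336, 224,  23,  16, 127], dtype=int32))
blue (array([362.41044776, 242.08208955]), array([356, 236,  14,  13, 134], dtype=int32))
post sel 1.143696897608276 0.062352871411113064
blue sel 1.146075387589816
0.015 28 1.1418824027799763
0.03 35 1.1239900903594489
0.045 34 1.1520905498109641
```

View pics/c6.png

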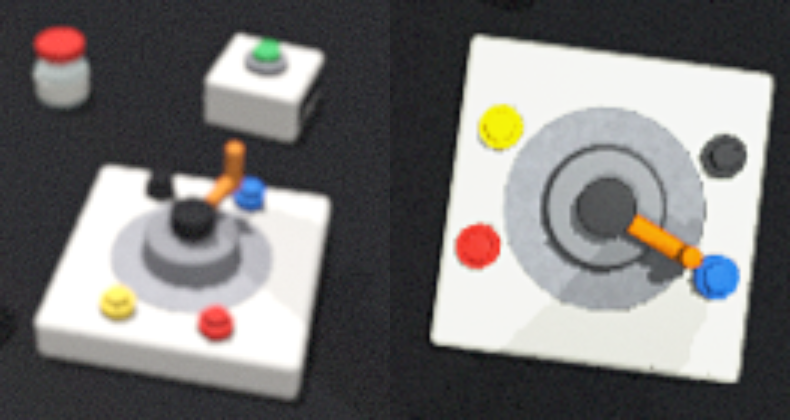

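Arm reads 1.144 against blue at 1.146. In the image its line runs straight over the port centre (692,258)→(716,276), so this is done. Next is the button.

```bash
python3 - <<'E'
from m import *
t=grab('top');g=grab('side')
print('post top side pred',proj(g,postpt(1.15,z=.122)),'seen ~(348,179)')
a=cents(t,(430,210,490,280),['green'])['green'];b=cents(g,(330,130,390,180),['green'])['green']; print(a[:2],b[:2])
for z in(.062,.066,.070,.074,.078):
    P=onz(t,*a[0],z); print(z,P,proj(g,P))
P=onz(t,*a[0],.07);P[2]=.17
print(cmd(P))
E
```

```text
post top side pred (np.float64(346.90031212124336), np.float64(178.31449361480622)) seen ~(348,179)
(array([458.03797468, 246.44303797]), array([451, 240,  15,  14, 158], dtype=int32)) (array([358.83333333, 146.04166667]), array([355, 142,   8,   8,  48], dtype=int32))
0.062 [ 0.49813504 -0.28572718  0.062     ] (np.float64(357.2283092727531), np.float64(148.62794442715096))
0.066 [ 0.49835164 -0.28418743  0.066     ] (np.float64(357.2239897759467), np.float64(147.80878140312436))
0.07 [ 0.49856824 -0.28264769  0.07      ] (np.float64(357.2196428581448), np.float64(146.98441817487125))
0.074 [ 0.49878483 -0.28110795  0.074     ] (np.float64(357.21526825740546), np.float64(146.15480506687385))
0.078 [ 0.49900143 -0.27956821  0.078     ] (np.float64(357.21086570843954), np.float64(145.31989176888538))
(array([21.84841651,  7.50651509, 30.18158401]), None)
```

{"api": "step_arm", "payload": {"commands": [[[11, 0, 15], [0, 0, 0]], [[11, 0, 15], [0, 0, 0]], [[11, 0, 15], [0, 0, 0]], [[11, 0, 15], [0, 0, 0]], [[21.8, 2, 30.2], [0, 0, 0]], [[21.8, 4, 30.2], [0, 0, 0]], [[21.8, 7.5, 30.2], [0, 0, 0]], [[21.8, 7.5, 30.2], [0, 0, 0]], [[21.8, 7.5, 30.2], [0, 0, 0]], [[21.8, 7.5, 30.2], [0, 0, 0]]]}}

```text
t: 11.1
tcp_pos: [0.4998, -0.2808, 0.1719]
eef_rot: [0.349, -0.614, 0.615, -0.35]
force: [-0.1, 0.8, 1.0]
finger_gap: 0.0003
```

```bash
python3 -c "
from h import *
print(bot.get_obs()['force'],cmd([.4985,-.282,.105]))
g=grab('side');cv2.imwrite('pics/c7.png',cv2.resize(g['frame'][90:190,310:410],(500,500)))"
```

```text
[-0.06883556  0.81856856  0.9776513 ] (array([ 0.17481725,  6.69317111, -0.06370321]), None)
```

View pics/c7.png

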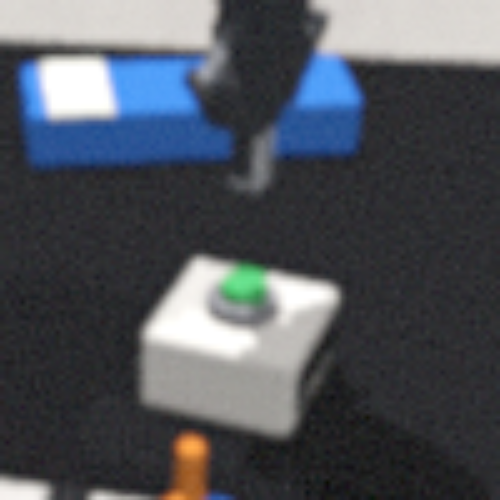

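The fingertip at crop (250,188) is centred above the button at (243,285). I'll descend, then press in small steps watching the force.

{"api": "step_arm", "payload": {"commands": [[[0.1, 3, 0], [0, 0, 0]], [[0.1, 5.5, 0], [0, 0, 0]], [[0.1, 6.5, 0], [0, 0, 0]], [[0.1, 6.8, 0], [0, 0, 0]], [[0.1, 6.8, 0], [0, 0, 0]]]}}

```text
t: 11.78
tcp_pos: [0.4993, -0.2823, 0.1036]
eef_rot: [0.349, -0.614, 0.615, -0.35]
force: [-0.0, 0.6, 0.5]
finger_gap: 0.0001
```

{"api": "step_arm", "payload": {"commands": [[[0, 0.2, 0], [0, 0, 0]], [[0, 0.4, 0], [0, 0, 0]], [[0, 0.5, 0], [0, 0, 0]], [[0, 0.5, 0], [0, 0, 0]]]}}

```text
t: 12.28
tcp_pos: [0.4994, -0.2825, 0.098]
eef_rot: [0.349, -0.614, 0.615, -0.35]
force: [1.8, 0.3, 3.7]
finger_gap: -0.0
```

{"api": "step_arm", "payload": {"commands": [[[0, 0.1, 0], [0, 0, 0]], [[0, 0.2, 0], [0, 0, 0]], [[0, 0.2, 0], [0, 0, 0]]]}}

```text
t: 12.65
tcp_pos: [0.4994, -0.2825, 0.0961]
eef_rot: [0.349, -0.614, 0.615, -0.35]
force: [3.3, 1.0, 6.6]
finger_gap: 0.0003
```

{"api": "step_arm", "payload": {"commands": [[[0, 0.1, 0], [0, 0, 0]], [[0, 0.1, 0], [0, 0, 0]], [[0, 0.1, 0], [0, 0, 0]]]}}

```text
t: 13.02
tcp_pos: [0.4994, -0.2825, 0.0961]
eef_rot: [0.349, -0.614, 0.616, -0.35]
force: [0.1, 2.2, 10.5]
finger_gap: -0.0002
```

{"api": "step_arm", "payload": {"commands": [[[0, 0.1, 0], [0, 0, 0]], [[0, 0.1, 0], [0, 0, 0]], [[0, 0.1, 0], [0, 0, 0]]]}}

```text
t: 13.4
tcp_pos: [0.4995, -0.2826, 0.096]
eef_rot: [0.349, -0.614, 0.616, -0.35]
force: [-1.5, 4.4, 15.0]
finger_gap: -0.0
```

{"api": "step_arm", "payload": {"commands": [[[0, 0.1, 0], [0, 0, 0]], [[0, 0.1, 0], [0, 0, 0]], [[0, 0.1, 0], [0, 0, 0]]]}}

```text
t: 13.78
tcp_pos: [0.4995, -0.2826, 0.0959]
eef_rot: [0.349, -0.614, 0.616, -0.35]
force: [-3.1, 6.4, 19.2]
finger_gap: 0.0002
```

```bash
python3 -c "
from h import *
g=grab('side');cv2.imwrite('pics/c8.png',cv2.resize(g['frame'][120:180,330:390],(540,540),interpolation=cv2.INTER_CUBIC))"
```

```text
(no output)
```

View pics/c8.png

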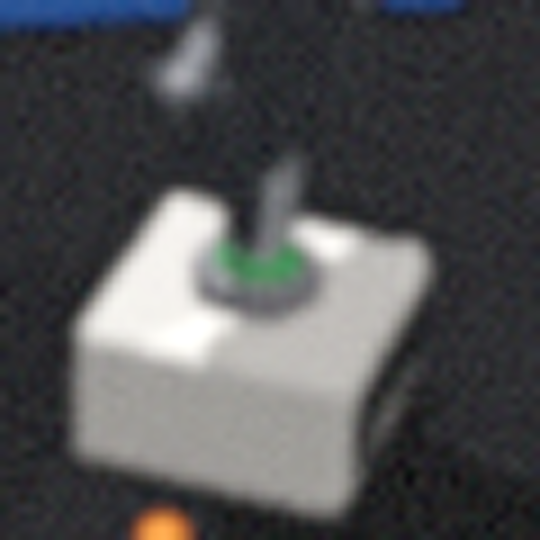

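The button is visibly sunk into its collar with the finger well inside the green (260,260). It bottomed out: force rises at a constant z. Now I'll release and retreat.

{"api": "step_arm", "payload": {"commands": [[[0, -1, 0], [0, 0, 0]], [[0, -2.5, 0], [0, 0, 0]], [[0, -6, 0], [0, 0, 0]], [[0, -12, 0], [0, 0, 0]], [[-5, -15, -5], [0, 0, 0]], [[-9, -15, -9], [0, 0, 0]], [[-9, -15, -9], [0, 0, 0]], [[-9, -15, -9], [0, 0, 0]]]}}

```text
t: 14.82
tcp_pos: [0.4673, -0.1586, 0.2421]
eef_rot: [-0.35, 0.615, -0.614, 0.349]
force: [0.7, -0.8, 0.8]
finger_gap: 0.0
```

```bash
python3 look.py c9.png; python3 -c "
from m import *
g=grab('side');print(cents(g,(330,130,390,180),['green'])['green'][:2])"
```

```text
14.825 [ 0.46731188 -0.15864563  0.24205414] [ 0.70278819 -0.83738142  0.76199017]
orange (array([346.78676471, 231.65441176]), array([336, 224,  23,  16, 136], dtype=int32))
blue (array([362.45925926, 242.08888889]), array([356, 236,  14,  13, 135], dtype=int32))
post sel 1.1494384351160534 0.06165542218416897
blue sel 1.1465817134105505
(array([358.8, 146. ]), array([355, 142,   8,   8,  50], dtype=int32))
```

View pics/c9.png

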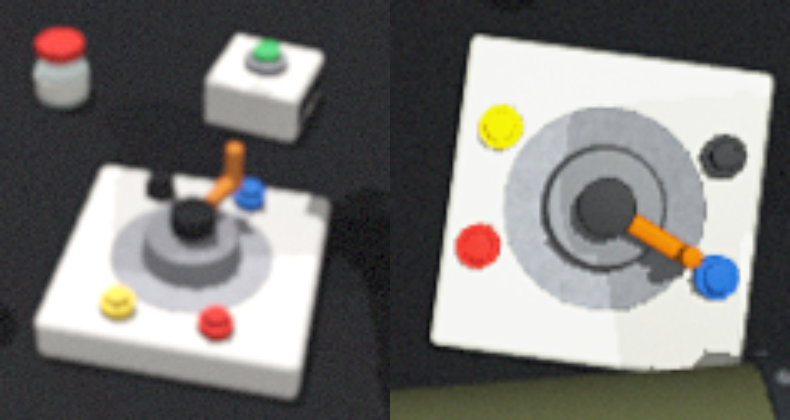

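The arm still points over blue, the button is back up (same pixel centroid as before the press) and the robot is clear. Handing in.

```bash
python3 -c "
from h import *
print(bot.hand_in())"
```

```text
the job is handed in; nothing more can be done
None
```

The selector arm points at the blue port and the green start button was pressed afterwards. I handed the job in at about 15 s of the 48 s allowed.

- **Selector arm:** I pushed the post counter-clockwise with the shut fingertip, in two goes with a look in between. The last check put the arm at about 1.149 rad and the blue port at 1.147 rad. An earlier check along the bar itself scattered more, from 1.12 to 1.15 rad.
- **Start button:** It bottomed out, with the force rising to about 19 N while the height stayed fixed. A picture showed it sunk into its collar. After release it came back up to where it looked before.
- **Robot and glassware:** The robot ended clear of everything, and I moved none of the bottles or glassware. My last pictures only took in the jar, which looked undisturbed.

No check failed. The side camera disagreed with the top one by about 1.5 pixels on the button's position, which did not affect the press.

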